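# Shim a sample stage up off its runners

### The arm

A 6-joint arm with a two-finger parallel gripper is mounted at the origin on the work surface. World frame = base frame: x ahead of the robot, y to its left, z up, the work surface at z = 0. Lengths are in m, angles in rad, forces in N, time in s.
With the tool pointing down it reaches from about 0.3 to 0.775 m from the base axis. Payload 14.6 kg.
Tool frame: the origin (TCP) lies at the very end of the fingers, on their centre line; the grasp point (between the pads) lies 19 mm behind it; y points along the fingers, z is the direction in which the jaws open and shut, and the axes are right-handed (so a half turn about y gives the same grasp; the last joint's range is limited). The gripper opens to 94 mm and grips with 3 to 60 N. Pads are 16 mm wide; open, the fingers measure 119 mm over their backs; the gripper's body (75 mm by 177 mm) begins 78 mm behind the grasp point.
Start: joints at [1.144, 0.3, 1.521, -0, 1.321, -0.067], TCP at [0.194, 0.515, 0.205] pointing down, gripper open.
Joint ranges: [-3.03, 3.03], [-0.79, 2.21], [0.23, 2.52], [-1.04, 4.18], [0, 3.07], [-2.55, 2.55]. Speed limits (rad/s): [2.22, 2.22, 2.57, 3.14, 3.14, 3.14].

### API

Orientations are given as [roll, pitch, yaw] about the fixed x, y, z axes, in that order (R = Rz(yaw) Ry(pitch) Rx(roll)).
In Python, from station import get_obs, camera, job gives the robot as it stands.
- The arm moves only by the tool step_arm, never from a script. Its argument "targets" is a list of rows, each a list of 6 numbers: the shift along the tool's x, y, z in mm, then the turn, a rotation vector about the tool's x, y, z in degrees. In form: [[dx, dy, dz, rx, ry, rz], ...]. A call has 1 to 12 rows; each row shifts and turns the commanded pose from where the row before left it, along the tool's axes as they then stand; what a row does not reach is not made up. A row lasts 1/8 s, in which the tool goes at most 62.5 mm and 10.7 degrees, less where a joint would pass 70% of its speed; a pose out of reach is approached as far as the arm can. A call is refused whole if a number of a shift passes 62.5 or a number of a turn 10.7, either way. A call with a gripper value outside its range is refused whole. "gripper" is the opening, from -1 (shut) to 1 (fully open), set as the call begins (left out, the last holds). The fingers move at their own pace and stop on an object; "squeeze" is the grip in N (left out, the last holds). Time passes only in rows, so rows that do not move let the fingers close. It gives the time, the measured TCP pose, the force and the opening at its end, in the units of the state.
- get_obs(): the state, without advancing time (a new reading comes with each control period).
- camera(name): name is "side" or "top" or "wrist"; returns a dict with "pixels" (480x640x3 uint8, red, green, blue), "intrinsics" (3x3 intrinsics, pixels), "R" (3x3) and "t" (3): a world point X has camera coordinates R X + t; the wrist camera has in their place "tool_from_camera" (4x4, takes a point from camera to tool coordinates, whose origin is the TCP and whose axes are the tool frame's). Camera axes: x right, y down, z forward; pixel columns grow to the right and rows downward; lengths in m; the calibration is good to about 2 mm. A picture is of the moment at which its call begins: read the wrist's pose just before it. There is no depth.
- job.hand_in(): hands the job in, once; it reports no verdict.
The state is a dict: "time_s": time; "qpos": joint angles; "joint_vel": joint speeds; "tau": joint torques, N m; "ee_pos": TCP position; "eef_rot": TCP orientation; "force": force on the tool from outside, world axes, zero at the start; "moment": the same for the moment, N m; "grip_width": finger opening in m.
Only numpy, scipy, OpenCV 4.12 (cv2) and the standard library are available. Lean on these libraries where they do the work, as an engineer would, in place of code of your own. Each camera call takes 0.05 s, during which the arm holds its last target.

### The job

The hinged sample stage of the analyser sits hard down on its two runners. Take the orange levelling wedge by its handle, bring it to the front of the stage and, with it flat on the bench, push its thin end squarely under the middle of the stage's steel front bar until the bar just lifts, about 3 to 4 mm (never as much as 10 mm, even briefly). Finish holding the wedge there with the gripper: only the wedge carries the front of the stage, the robot never touches the stage or its base, the white cup on the stage stays where it stands, and the bottle, jar and tray on the bench are left alone.

Things in the scene. Friction and masses are not known exactly. Their poses are not given: they have to be found in the camera images.
- wedge_grip (a point): Middle of the wedge's upright handle block (40 long in x, 36 wide in y, 64 mm tall), 40 mm above the wedge's flat underside. x points to the thin tip, z up. From 20 mm ahead of this point the top is a straight ramp falling from 28 mm high to 4 mm high at the blunt tip, 110 mm ahead. Starts flat on the bench.
- front_bar (a point): Middle of the underside of the stage's round steel front bar (10 mm thick, 174 mm long, along y). At rest 14 mm above the bench; any more is the lift. x points level inward from bar to hinge, the way to push the wedge; z up. The front weighs about 2 to 7 N on the wedge; pushing the wedge in takes up to about 20 N.
- stage_base: Fixed grey base, origin on the bench under its middle, x inward (from bar to hinge), the bar at x = -100 mm. Two runners 26 mm wide, 14 mm tall at y = +77 and -77 mm; the 128 mm between them is free from the bar to 160 mm behind it.
- stage: Cream platform, 180 mm wide, 10 mm thick, that tilts up about a hinge at its rear. Origin on the hinge axis, 210 mm behind the front bar, 24 mm above the bench; x inward. Carries a housing 45 mm high, its nearest face 120 mm behind the bar, and the cup beside it.
- wedge: Loose orange plastic wedge, 130 mm long, 36 mm wide throughout, about 160 g. Origin: centre of its underside, 45 mm ahead of the handle's middle; x to the tip, z up.
- sample_cup: White ceramic cup, 40 mm wide, 42 mm tall, loose on the rear of the stage; origin at its underside's centre.
- amber_bottle: Amber bottle, 68 mm wide, 130 mm tall, bystander; origin at its underside's centre.
- white_jar: White jar with blue cap, 56 mm wide, 60 mm tall, bystander; origin at its underside's centre.
- vial_tray: Blue divided tray 70 x 140 x 40 mm, bystander; origin at its underside's centre.
Things that resemble listed ones, but are neither listed nor needed, are in the scene too. What is meant by the wedge is not pink, and is the smaller of those in its own colour.

How it is judged:
On the way:
1. the wedge, held by the gripper, lifts the front bar (height (world z) of front_bar above 0.015 m and contact force between wedge and stage above 0.5 N and contact force between the fingers and wedge above 1 N), for 0.2 s.
At the end, for the whole second after the job is handed in: Through the last second the wedge, pressed by the fingers, carries the front bar 1.5 to 6.5 mm above rest; it lies flat on the bench (4 mm, 0.08 rad), square (0.21 rad), within 25 mm of the middle and still; the robot does not touch the stage; the cup stands (height (world z) of front_bar between 0.0155 and 0.0205 m and contact force between wedge and stage above 0.5 N and contact force between the fingers and wedge above 1 N and height (world z) of wedge_grip below 0.044 m and angle between wedge_grip's own z axis and vertical below 0.08 rad and angle between the x axis of wedge_grip and the x axis of stage_base, either way round below 0.21 rad and x of wedge_grip in the frame of stage_base below -0.12 m and y of wedge in the frame of stage_base between -0.025 and 0.025 m and contact force between each of the arm, the fingers and stage below 0.3 N and linear speed of wedge below 0.01 m/s and angle between sample_cup's own z axis and vertical below 0.1 rad); the arm keeps its last pose, push and grip.
It fails at once if the front bar is lifted 10 mm or more (height (world z) of front_bar above 0.024 m).
It fails at once if the robot touches the stage or its base (contact force between any of the arm, the fingers and stage above 1 N or contact force between any of the arm, the fingers and stage_base above 1 N).
It fails at once if the cup on the stage is tipped or shoved (angle between sample_cup's own z axis and vertical above 0.25 rad or distance of sample_cup from where it was at the start of the episode above 0.015 m).
It fails at once if a bystander is disturbed (distance of any of amber_bottle, white_jar, vial_tray from where it was at the start of the episode above 0.02 m or angle between any of amber_bottle, white_jar, vial_tray's own z axis and vertical above 0.3 rad).
It also fails if it takes over 37 s, if anything falls off the work surface, if the arm or the gripper's body presses on something with over 40 N, if the wrist force passes 120 N, or if a joint passes its speed limit or range.

## Working session

There is one attempt and no reset: what is moved stays moved. The work goes in short steps, Python scripts to look and compute and a tool call to move; the robot and the scene stay as the last step left them, time stands still between calls to the robot, and variables do not carry over. Pictures are saved under pics/ and viewed, and the job is handed in when it is done.

Besides the shell and the picture viewer there is one more tool, called after "Request:" as a command line: name --pt "numbers of a row" for each row, then --argument value for the rest. step_arm: Moves the arm, as the interface text tells. Its arguments: {"type":"object","properties":{"targets":{"type":"array","items":{"type":"array","items":{"type":"number"}}},"gripper":{"type":"number"},"squeeze":{"type":"number"}},"required":["targets"]}

```bash
mkdir -p pics; ls; cat > h.py <<'E'
import numpy as np, cv2, pickle
from station import get_obs, camera, job
def snap(n,tag):
    o=get_obs(); c=camera(n); cv2.imwrite(f'pics/{n}_{tag}.png',c['pixels'][:,:,::-1]); pickle.dump((o,c),open(f'pics/{n}_{tag}.pkl','wb')); return o,c
def load(n,tag): return pickle.load(open(f'pics/{n}_{tag}.pkl','rb'))
def rot(rpy):
    from scipy.spatial.transform import Rotation as R
    return R.from_euler('xyz',rpy).as_matrix()
def ray(o,c,uv):
    K=np.array(c['intrinsics']); d=np.linalg.inv(K)@np.array([uv[0],uv[1],1.])
    if 'tool_from_camera' in c:
        T=np.array(c['tool_from_camera']); R=rot(o['eef_rot']); return R@T[:3,3]+np.array(o['ee_pos']), R@T[:3,:3]@d
    R=np.array(c['R']);t=np.array(c['t']); return -R.T@t, R.T@d
def plane(o,c,uv,z):
    p,d=ray(o,c,uv); return p+d*(z-p[2])/d[2]
def tri(rs):
    A=np.zeros((3,3));b=np.zeros(3)
    for p,d in rs:
        d=d/np.linalg.norm(d);M=np.eye(3)-np.outer(d,d);A+=M;b+=M@p
    X=np.linalg.solve(A,b); return X,[np.linalg.norm(np.cross(X-p,d/np.linalg.norm(d))) for p,d in rs]
E
python3 - <<'E'
from h import *
for n in ['top','side','wrist']: o,c=snap(n,'0')
print(o)
E
```

```text
pics
{'time_s': 0.1, 'qpos': array([ 1.14437347e+00,  3.00412857e-01,  1.52149812e+00, -2.28437826e-05,
        1.32071496e+00, -6.66279156e-02]), 'joint_vel': array([-0.00010223, -0.00144675, -0.00324969,  0.00059178,  0.00013063,
       -0.00101587]), 'tau': array([ 1.26858620e-03, -5.32639253e+01, -3.53279471e+01,  7.09134433e-02,
        2.34668230e-02, -2.74412173e-05]), 'ee_pos': array([0.19357193, 0.51456293, 0.20495338]), 'eef_rot': array([-1.57182879e+00,  4.67161932e-05, -3.59789302e-01]), 'force': array([-0.90159632, -0.75915983, -0.18888128]), 'moment': array([-0.04603355, -0.01540792,  0.0223465 ]), 'grip_width': 0.09393819388912907}
```

View pics/top_0.png

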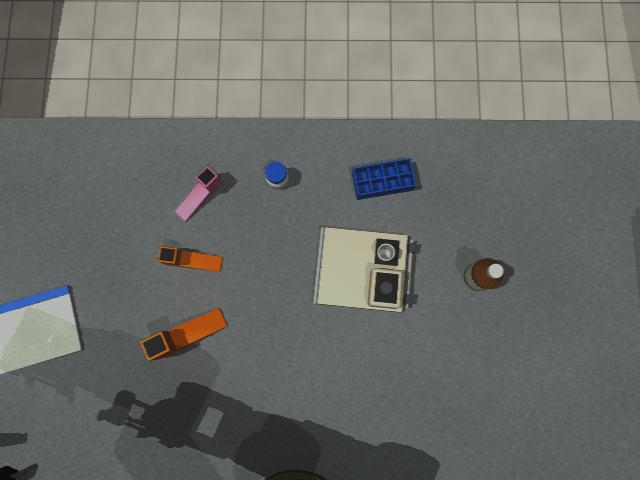

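View pics/side_0.png

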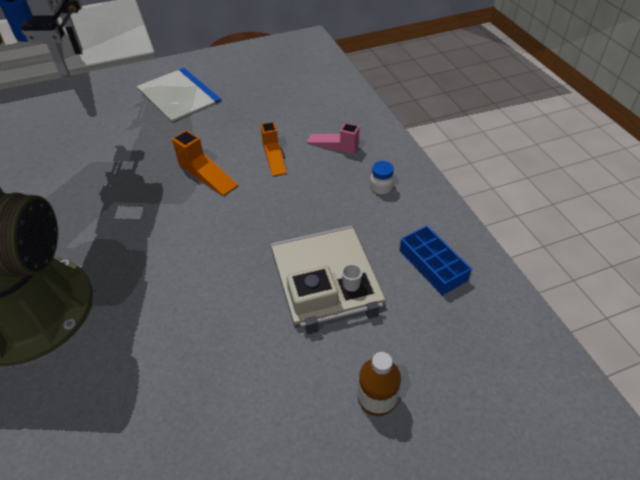

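View pics/wrist_0.png

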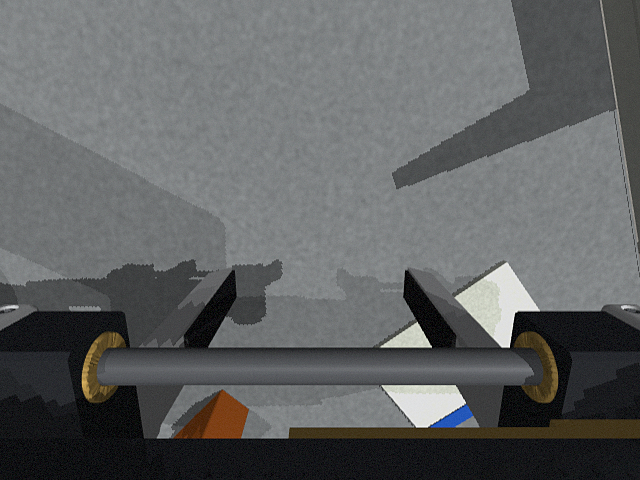

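Top view: small orange wedge at (190,259), large orange one at (185,334), pink one at (198,193). The smaller orange one is the one meant; I'll check its size. The stage is at (365,268), with its front bar at the left edge, x≈318.

```bash
python3 - <<'E'
from h import *
for n in ['top','side']:
    o,c=load(n,'0'); im=c['pixels']; hsv=cv2.cvtColor(im,cv2.COLOR_RGB2HSV)
    m=cv2.inRange(hsv,(5,170,60),(20,255,255))
    k,l,s,ce=cv2.connectedComponentsWithStats(m)
    print(n)
    for i in range(1,k):
        if s[i][4]>150:
            cs,_=cv2.findContours((l==i).astype(np.uint8),cv2.RETR_EXTERNAL,cv2.CHAIN_APPROX_NONE)
            ap=cv2.approxPolyDP(max(cs,key=len),2,True)[:,0]
            print(s[i],ap.tolist()); print([np.round(plane(o,c,p,0)[:2],3).tolist() for p in ap])
    print('cam',np.round(ray(o,c,(320,240))[0],3))
o,c=load('top','0')
a=cv2.resize(c['pixels'][230:290,145:235],None,fx=8,fy=8,interpolation=cv2.INTER_CUBIC); cv2.imwrite('pics/c1.png',a[:,:,::-1])
a=cv2.resize(c['pixels'][215:320,305:425],None,fx=5,fy=5,interpolation=cv2.INTER_CUBIC); cv2.imwrite('pics/c2.png',a[:,:,::-1])
o,c=load('side','0')
a=cv2.resize(c['pixels'][115:180,245:305],None,fx=8,fy=8,interpolation=cv2.INTER_CUBIC); cv2.imwrite('pics/c3.png',a[:,:,::-1])
a=cv2.resize(c['pixels'][220:340,260:400],None,fx=5,fy=5,interpolation=cv2.INTER_CUBIC); cv2.imwrite('pics/c4.png',a[:,:,::-1])
E
```

```text
top
[158 246  64  26 778] [[160, 247], [159, 257], [161, 247], [174, 248], [172, 262], [158, 261], [219, 271], [220, 256], [181, 251], [177, 265], [174, 263], [177, 249]]
[[0.621, 0.334], [0.597, 0.335], [0.621, 0.331], [0.619, 0.3], [0.585, 0.303], [0.587, 0.336], [0.564, 0.19], [0.6, 0.189], [0.612, 0.283], [0.578, 0.29], [0.583, 0.298], [0.616, 0.293]]
[475 267  20  20 227] [[476, 267], [475, 277], [480, 284], [489, 286], [491, 280], [494, 282], [494, 279], [486, 275], [484, 268], [480, 270], [481, 267]]
[[0.578, -0.418], [0.555, -0.415], [0.538, -0.426], [0.534, -0.447], [0.548, -0.452], [0.543, -0.459], [0.55, -0.459], [0.56, -0.441], [0.576, -0.437], [0.571, -0.427], [0.579, -0.43]]
[ 168  308   59   41 1169] [[219, 309], [169, 330], [175, 347], [182, 347], [226, 326]]
[[0.475, 0.186], [0.426, 0.3], [0.387, 0.284], [0.387, 0.268], [0.436, 0.168]]
[141 332  32  29 222] [[162, 332], [141, 341], [148, 360], [172, 350], [169, 349]]
[[0.421, 0.316], [0.4, 0.364], [0.357, 0.345], [0.38, 0.291], [0.383, 0.298]]
cam [ 0.439 -0.067  1.169]
side
[ 337    8  156   44 1856] [[492, 8], [337
[... 538 characters left out ...]
, [237, 185], [201, 152], [199, 140], [193, 134], [184, 132], [195, 137], [186, 144]]
[[0.364, 0.427], [0.363, 0.316], [0.434, 0.174], [0.475, 0.191], [0.422, 0.345], [0.429, 0.395], [0.419, 0.426], [0.399, 0.444], [0.422, 0.412], [0.394, 0.392]]
[360 361  40  35 856] [[367, 362], [360, 374], [362, 386], [372, 394], [385, 395], [392, 391], [399, 377], [396, 376], [396, 368], [393, 365], [388, 374], [378, 375], [371, 369], [370, 361]]
[[0.568, -0.352], [0.546, -0.369], [0.54, -0.391], [0.55, -0.411], [0.57, -0.421], [0.584, -0.419], [0.608, -0.399], [0.604, -0.396], [0.611, -0.382], [0.608, -0.374], [0.592, -0.387], [0.575, -0.382], [0.568, -0.367], [0.573, -0.352]]
cam [ 0.327 -0.781  0.883]
```

View pics/c1.png

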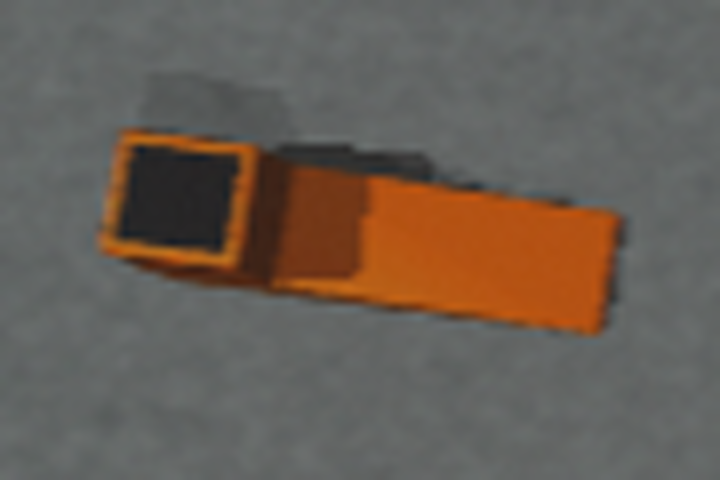

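View pics/c2.png

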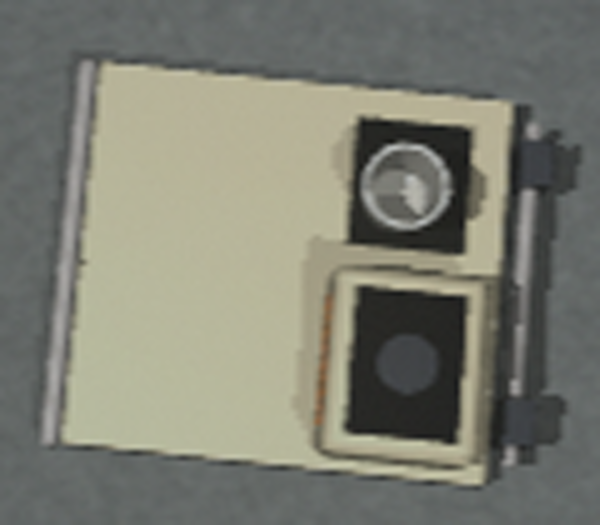

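View pics/c3.png

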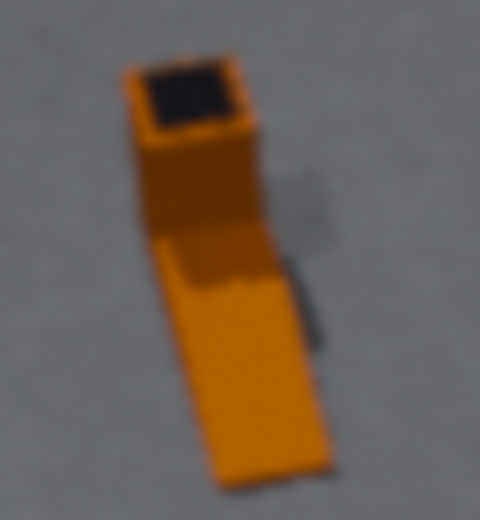

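View pics/c4.png

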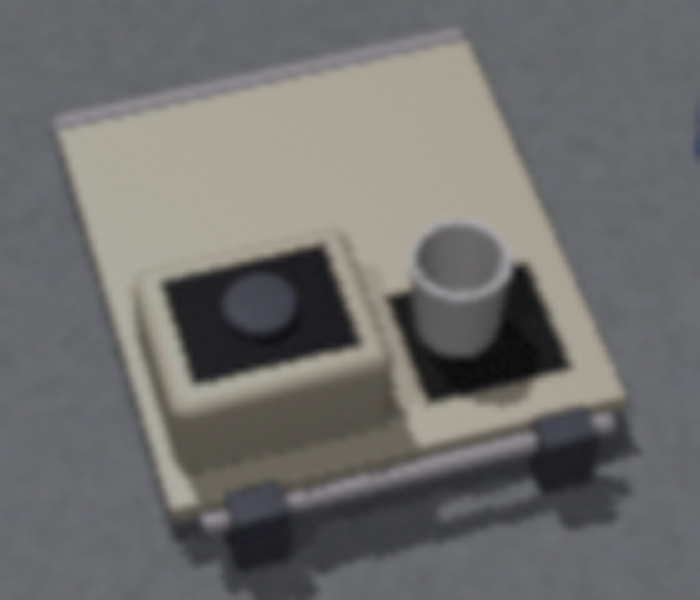

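Confirmed in the crop: the small orange wedge has its black-topped handle at (166,255) and its blunt tip at (220,264) in the top view. Its width to length ratio fits 36×130. Now I'll triangulate both it and the bar.

```bash
python3 - <<'E'
from h import *
T=load('top','0');S=load('side','0')
def t(x,y,f,a,b): return ((x+.5)/f-.5+a,(y+.5)/f-.5+b)
def go(P,Q): 
    X,e=tri([ray(*T,P),ray(*S,Q)]);print(np.round(X,4),np.round(e,4));return X
print('handle top')
H=[go(t(*a,8,145,230),t(*b,8,245,115)) for a,b in [((100,252),(130,68)),((120,130),(237,57)),((258,148),(257,128)),((240,268),(140,135))]]
m=np.mean(H,0);print('mean',m)
print('tip');
tp=[go(t(*a,8,145,230),t(*b,8,245,115)) for a,b in [((618,212),(333,468)),((602,333),(222,488))]]
tm=np.mean(tp,0); d=tm-m; print('hand-tip',d,np.linalg.norm(d[:2]),np.degrees(np.arctan2(d[1],d[0])))
print('bar')
B=[go(t(*a,5,305,215),t(*b,5,260,220)) for a,b in [((88,60),(462,33)),((48,443),(57,122))]]
print('mid',np.mean(B,0),np.linalg.norm(B[0]-B[1])); d=B[0]-B[1]; print('inward deg',np.degrees(np.arctan2(d[1],d[0]))-90)
print('plane z=.0215', [plane(*T,t(*a,5,305,215),.0215).round(4) for a in [(88,60),(48,443)]])
# platform side edges
for a in [(100,62),(512,100),(62,443),(488,487)]: print(plane(*T,t(*a,5,305,215),.03).round(4))
print('bigwedge len',np.hypot(.475-.357,.186-.345))
print(np.round(get_obs()['ee_pos'],4),rot(get_obs()['eef_rot']).round(3))
E
```

```text
handle top
[0.5786 0.3157 0.0658] [0. 0.]
[0.6133 0.3138 0.0617] [0.0007 0.0007]
[0.6075 0.2736 0.0642] [0.0012 0.0012]
[0.5718 0.2746 0.0714] [0.0019 0.0019]
mean [0.59280454 0.29443039 0.06576181]
tip
[0.5981 0.1846 0.0023] [0.0017 0.0017]
[0.5628 0.1873 0.0036] [0.0007 0.0007]
hand-tip [-0.01236551 -0.10850302 -0.06277463] 0.10920535925045403 -96.50164586687112
bar
[ 0.6677 -0.0536  0.0219] [0.0011 0.0011]
[ 0.4891 -0.0371  0.0225] [0.0003 0.0003]
mid [ 0.57839433 -0.04534067  0.02223464] 0.17944420001192332
inward deg -95.29890082708026
plane z=.0215 [array([ 0.6689, -0.0539,  0.0215]), array([ 0.4894, -0.0371,  0.0215])]
[ 0.6663 -0.0596  0.03  ]
[ 0.6496 -0.2518  0.03  ]
[ 0.4891 -0.0437  0.03  ]
[ 0.4708 -0.2374  0.03  ]
bigwedge len 0.19800252523642214
[0.1936 0.5146 0.205 ] [[ 0.936 -0.     0.352]
 [-0.352 -0.001  0.936]
 [-0.    -1.    -0.001]]
```

Everything fits: the handle top measures 65.8 mm (64 given), handle to tip 109 mm (110), and the bar is 22 mm up and 179 mm long. The other orange wedge is about 198 mm long, so it is not the one. I'll turn the jaws to close across the wedge width.

Request:
step_arm --pt "0 0 0 0 9.5 0" --pt "0 0 0 0 9.5 0" --pt "0 0 0 0 9.5 0" --pt "0 0 0 0 9.5 0" --pt "0 0 0 0 9.5 0" --pt "0 0 0 0 9.5 0" --pt "0 0 0 0 9.5 0" --pt "0 0 0 0 9.5 0" --gripper 1

```text
time_s: 1.15
ee_pos: [0.1936, 0.5147, 0.2052]
eef_rot: [-1.571, -0.001, -1.692]
force: [0.4, 0.8, -0.7]
grip_width: 0.0937
```

```bash
python3 - <<'E'
from h import *
o=get_obs();R=rot(o['eef_rot']);print(R.round(3))
print('to above grip mm',R.T@(np.array([.5928,.2944,.13])-o['ee_pos'])*1000)
E
```

```text
[[-0.121 -0.     0.993]
 [-0.993 -0.    -0.121]
 [ 0.001 -1.    -0.   ]]
to above grip mm [170.46854138  75.22389456 422.86505318]
```

Request:
step_arm --pt "17 7.5 42.3 0 0 0" --pt "17 7.5 42.3 0 0 0" --pt "17 7.5 42.3 0 0 0" --pt "17 7.5 42.3 0 0 0" --pt "17 7.5 42.3 0 0 0" --pt "17 7.5 42.3 0 0 0" --pt "17 7.5 42.3 0 0 0" --pt "17 7.5 42.3 0 0 0" --pt "17 7.5 42.3 0 0 0" --pt "17 7.5 42.3 0 0 0" --pt "0 0 0 0 0 0"

```text
time_s: 2.52
ee_pos: [0.5957, 0.2951, 0.1288]
eef_rot: [-1.572, -0.001, -1.689]
force: [-1.2, 0.5, -0.6]
grip_width: 0.0938
```

```bash
python3 - <<'E'
from h import *
o,c=snap('wrist','1'); o=get_obs();R=rot(o['eef_rot'])
print('to grasp mm',R.T@(np.array([.5928,.2944,.021])-o['ee_pos'])*1000, o['ee_pos'])
print(np.array(c['tool_from_camera']).round(3))
E
```

```text
to grasp mm [  1.97593342 108.36196626  -1.37298585] [0.59456331 0.2962659  0.12935827]
[[-0.001  0.969  0.245 -0.07 ]
 [-0.001 -0.245  0.969 -0.178]
 [ 1.     0.001  0.001 -0.001]
 [ 0.     0.     0.     1.   ]]
```

View pics/wrist_1.png

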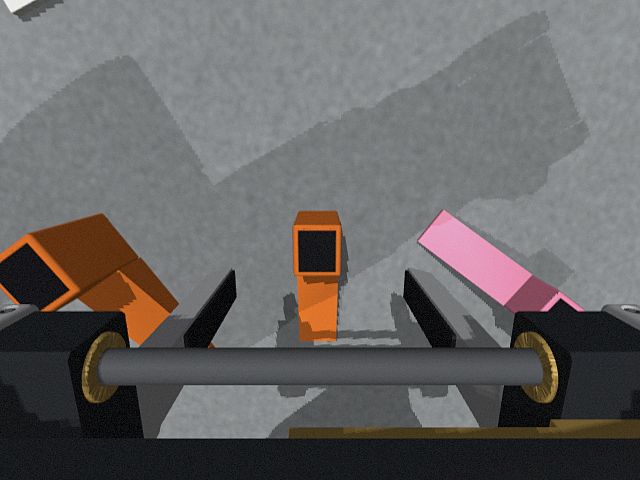

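The wrist view shows the handle top at (318,250), midway between the fingers and squarely aligned. The large orange and the pink wedge are well outside them. A quick check ray, then I'll descend.

```bash
python3 - <<'E'
from h import *
o,c=load('wrist','1')
for uv in [(293,226),(341,226),(341,277),(295,277)]: print(plane(o,c,uv,.064).round(4))
print(np.mean([plane(o,c,uv,.064) for uv in [(293,226),(341,226),(341,277),(295,277)]],0).round(4))
E
```

```text
[0.5777 0.3155 0.064 ]
[0.6124 0.3114 0.064 ]
[0.6084 0.2723 0.064 ]
[0.5739 0.2764 0.064 ]
[0.5931 0.2939 0.064 ]
```

Request:
step_arm --pt "1 8 -1 0 0 0" --pt "1 10 0 0 0 0" --pt "0 10 0 0 0 0" --pt "0 12 0 0 0 0"

```text
time_s: 3.08
ee_pos: [0.5928, 0.2955, 0.0897]
eef_rot: [-1.571, -0.0, -1.686]
force: [0.5, -0.2, -0.5]
grip_width: 0.0937
```

Request:
step_arm --pt "0.5 12 0 0 0 0" --pt "0.5 14 0 0 0 0" --pt "0.5 14 0 0 0 0" --pt "0 14 0 0 0 0" --pt "0 10 0 0 0 0" --pt "0 4 0 0 0 0" --pt "0 0 0 0 0 0" --pt "0 0 0 0 0 0"

```text
time_s: 4.08
ee_pos: [0.5931, 0.2939, 0.023]
eef_rot: [-1.57, 0.0, -1.686]
force: [-0.1, -1.1, -0.0]
grip_width: 0.0942
```

Request:
step_arm --pt "0 0 0 0 0 0" --pt "0 0 0 0 0 0" --pt "0 0 0 0 0 0" --pt "0 0 0 0 0 0" --pt "0 0 0 0 0 0" --pt "0 0 0 0 0 0" --pt "0 0 0 0 0 0" --pt "0 0 0 0 0 0" --gripper -1 --squeeze 40

```text
time_s: 5.08
ee_pos: [0.5929, 0.2938, 0.0225]
eef_rot: [-1.571, 0.0, -1.686]
force: [0.8, 0.7, 0.3]
grip_width: 0.0358
```

```bash
python3 - <<'E'
from h import *
o=get_obs();R=rot(o['eef_rot']);print(o['time_s'],o['grip_width'],o['ee_pos'],o['force'],np.degrees(o['eef_rot']))
# pre-contact: tool 120mm before bar middle along inward
i=np.array([np.cos(np.radians(-95.3)),np.sin(np.radians(-95.3)),0]); B=np.array([.5788,-.0454,0])
p=B-i*.120; p[2]=o['ee_pos'][2]; print(p, R.T@(p-o['ee_pos'])*1000)
E
```

```text
5.075 0.03578541635902798 [0.5929008  0.29384728 0.02249566] [0.77360265 0.66302133 0.34034188] [-8.99920130e+01  3.91604288e-03 -9.66127731e+01]
[0.58988447 0.07408696 0.02249566] [ 2.18645630e+02 -1.18337935e-02  2.23110296e+01]
```

Gripped: the opening is 35.8 mm against the 36 mm width. I'll lift it 5 mm and carry it to about 140 mm ahead of the bar.

Request:
step_arm --pt "0 -5 0 0 0 0" --pt "10 0 1.8 0 -0.6 0" --pt "24 0 2.5 0 -0.7 0" --pt "28 0 2.5 0 0 0" --pt "28 0 3 0 0 0" --pt "28 0 3 0 0 0" --pt "28 0 3 0 0 0" --pt "26 0 3 0 0 0" --pt "18 0 2 0 0 0" --pt "8 0 1 0 0 0" --pt "0 0 0 0 0 0" --pt "0 0 0 0 0 0"

```text
time_s: 6.58
ee_pos: [0.5956, 0.0953, 0.0274]
eef_rot: [-1.571, 0.0, -1.663]
force: [0.5, -0.1, -2.1]
grip_width: 0.0359
```

```bash
python3 - <<'E'
from h import *
for n in ['top','side','wrist']: o,c=snap(n,'2')
print(o['time_s'],o['grip_width'],o['ee_pos'],o['force'],np.degrees(o['eef_rot']))
o,c=load('top','2')
a=cv2.resize(c['pixels'][210:330,190:350],None,fx=5,fy=5,interpolation=cv2.INTER_CUBIC); cv2.imwrite('pics/d1.png',a[:,:,::-1])
o,c=load('side','2')
a=cv2.resize(c['pixels'][140:260,230:390],None,fx=5,fy=5,interpolation=cv2.INTER_CUBIC); cv2.imwrite('pics/d2.png',a[:,:,::-1])
E
```

```text
6.675 0.036015993547069455 [0.5956349  0.09529979 0.0274094 ] [-0.78581688 -0.47413775 -2.21192003] [-9.00009580e+01  2.82769763e-03 -9.52689986e+01]
```

View pics/d1.png

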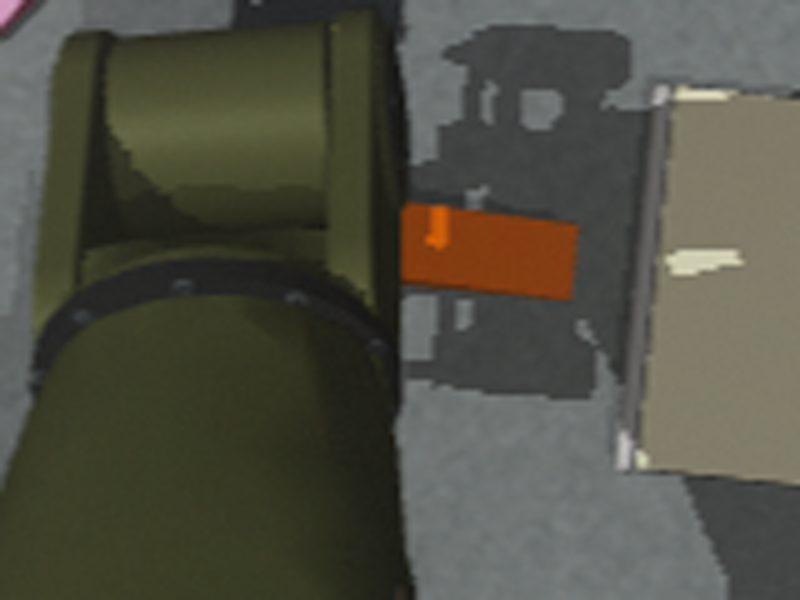

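View pics/d2.png

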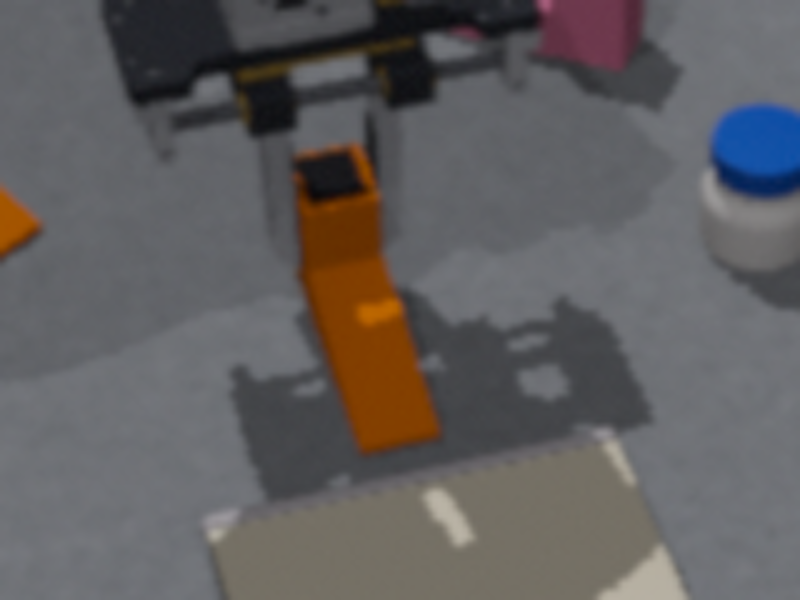

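View pics/wrist_2.png

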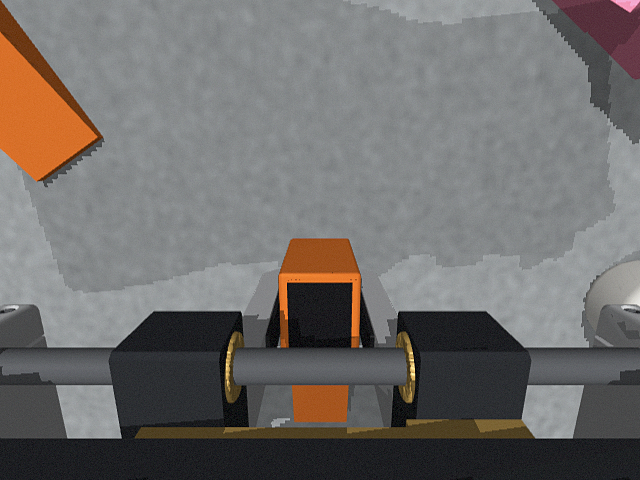

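The wedge is level in the grip and square. It sits about 3.5 mm too far towards +x, which the top crop (tip mid 575,262 against bar mid 642,275) and the pose both show. I'll correct that, set it down, and slide in short of contact (contact expected 73 mm ahead of the bar, final about 60 mm).

Request:
step_arm --pt "0 1 -2 0 0 0" --pt "0 2 -1.5 0 0 0" --pt "0 2.5 0 0 0 0" --pt "0 0 0 0 0 0" --pt "4 0 0 0 0 0" --pt "10 0 0 0 0 0" --pt "12 0 0 0 0 0" --pt "12 0 0 0 0 0" --pt "9 0 0 0 0 0" --pt "4 0 0 0 0 0" --pt "0 0 0 0 0 0" --squeeze 50

```text
time_s: 8.1
ee_pos: [0.5878, 0.0431, 0.0224]
eef_rot: [-1.57, -0.0, -1.664]
force: [0.7, -1.8, 6.2]
grip_width: 0.0354
```

```bash
cat > st.py <<'E'
from h import *
o=get_obs();p=np.array(o['ee_pos']);i=np.array([np.cos(np.radians(-95.3)),np.sin(np.radians(-95.3)),0]);l=np.array([-i[1],i[0],0]); B=np.array([.5788,-.0454,0])
print(o['time_s'],o['grip_width'],p.round(4),o['force'].round(2),np.degrees(o['eef_rot']).round(2),'dist',((B-p)@i).round(4),'lat',((p-B)@l).round(4))
E
python3 st.py
```

```text
8.1 0.035448510097781945 [0.5878 0.0431 0.0224] [ 0.72 -1.82  6.19] [-8.994e+01 -1.000e-02 -9.535e+01] dist 0.089 lat 0.0008
```

Request:
step_arm --pt "5 0 0 0 0 0" --pt "5 0 0 0 0 0" --pt "2 0 0 0 0 0" --pt "0 0 0 0 0 0"

```text
time_s: 8.6
ee_pos: [0.5867, 0.0316, 0.0224]
eef_rot: [-1.57, 0.0, -1.664]
force: [-0.2, 1.2, 6.2]
grip_width: 0.0354
```

Request:
step_arm --pt "2 0 0 0 0 0" --pt "2 0 0 0 0 0" --pt "0 0 0 0 0 0"

```text
time_s: 8.98
ee_pos: [0.5864, 0.0277, 0.0224]
eef_rot: [-1.57, 0.0, -1.664]
force: [0.3, 2.2, 4.3]
grip_width: 0.0356
```

Request:
step_arm --pt "2 0 0 0 0 0" --pt "2 0 0 0 0 0" --pt "0 0 0 0 0 0"

```text
time_s: 9.35
ee_pos: [0.5861, 0.0243, 0.0224]
eef_rot: [-1.569, 0.001, -1.664]
force: [0.6, 7.4, 5.1]
grip_width: 0.0359
```

```bash
python3 st.py; python3 - <<'E'
from h import *
for n in ['top','side']: o,c=snap(n,'3')
o,c=load('side','3')
a=cv2.resize(c['pixels'][160:260,250:390],None,fx=5,fy=5,interpolation=cv2.INTER_CUBIC); cv2.imwrite('pics/e2.png',a[:,:,::-1])
E
```

```text
9.35 0.03587677890528025 [0.5861 0.0243 0.0224] [0.62 7.38 5.13] [-8.992e+01  6.000e-02 -9.533e+01] dist 0.0701 lat 0.0008
```

View pics/e2.png

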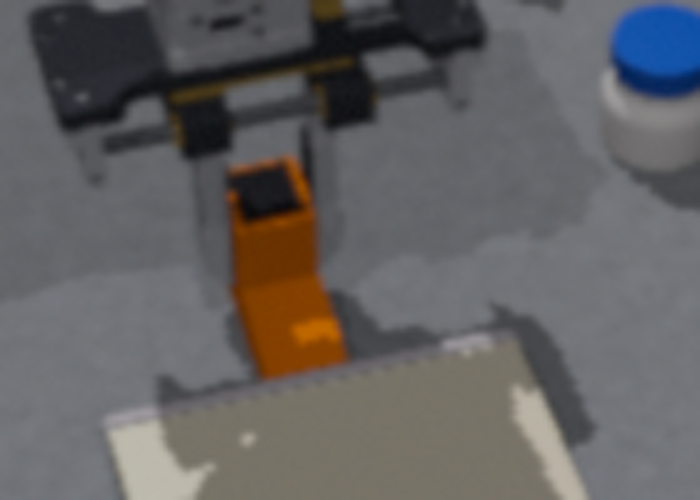

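The side crop shows the wedge entering mid-bar at about (305,375). The push force rose from 2 to 7 N at about 70–72 mm, where contact was expected. I'll keep on gently.

Request:
step_arm --pt "1.5 0 0 0 0 0" --pt "1.5 0 0 0 0 0" --pt "0 0 0 0 0 0"

```text
time_s: 9.82
ee_pos: [0.5859, 0.0219, 0.0225]
eef_rot: [-1.569, 0.002, -1.663]
force: [1.2, 11.3, 5.4]
grip_width: 0.0358
```

Request:
step_arm --pt "1.5 0 0 0 0 0" --pt "1.5 0 0 0 0 0" --pt "0 0 0 0 0 0"

```text
time_s: 10.2
ee_pos: [0.5856, 0.0189, 0.0225]
eef_rot: [-1.569, 0.002, -1.663]
force: [1.9, 10.0, 5.8]
grip_width: 0.0359
```

Request:
step_arm --pt "1.5 0 0 0 0 0" --pt "1.5 0 0 0 0 0" --pt "0 0 0 0 0 0"

```text
time_s: 10.58
ee_pos: [0.5853, 0.0159, 0.0225]
eef_rot: [-1.569, 0.002, -1.663]
force: [1.6, 11.1, 4.5]
grip_width: 0.0357
```

```bash
python3 st.py; python3 - <<'E'
from h import *
for n in ['top','side','wrist']: o,c=snap(n,'4')
o,c=load('side','4')
a=cv2.resize(c['pixels'][160:260,250:390],None,fx=5,fy=5,interpolation=cv2.INTER_CUBIC); cv2.imwrite('pics/f2.png',a[:,:,::-1])
for t in '023' '4':
    o,c=load('side',t);a=cv2.resize(c['pixels'][220:280,260:380],None,fx=6,fy=6,interpolation=cv2.INTER_CUBIC); cv2.imwrite(f'pics/g{t}.png',a[:,:,::-1])
E
```

```text
10.575 0.035675501071918914 [0.5853 0.0159 0.0225] [ 1.63 11.08  4.49] [-8.991e+01  9.000e-02 -9.531e+01] dist 0.0617 lat 0.0008
```

View pics/f2.png

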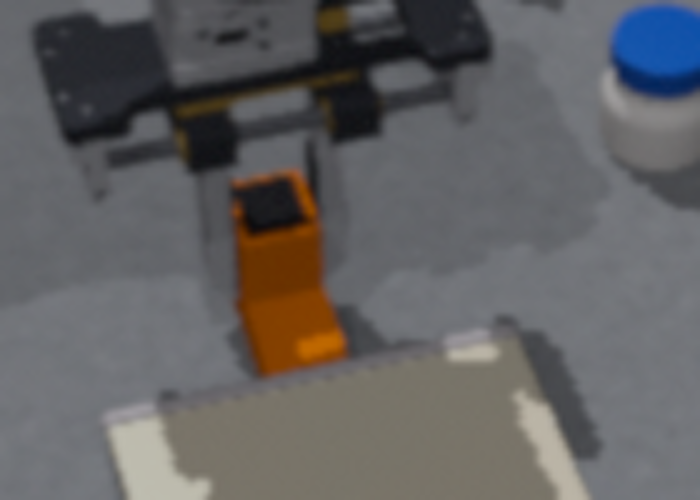

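View pics/wrist_4.png

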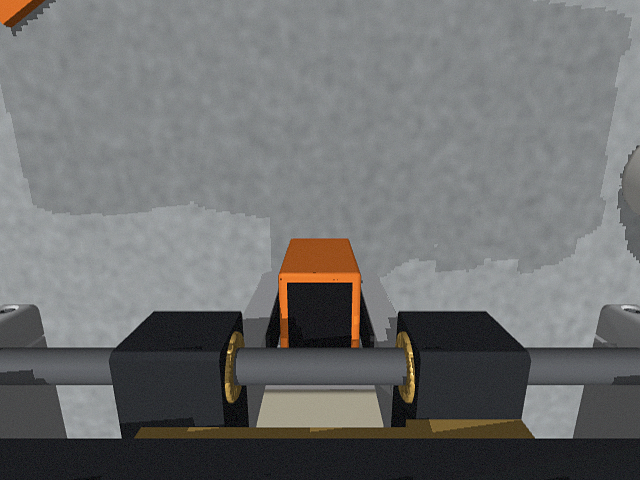

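```bash
python3 - <<'E'
from h import *
# subpixel shift of bar ends (side view): template from before-lift, edges matched on gradient magnitude with upsampled matchTemplate
def g(c):
    a=cv2.cvtColor(c['pixels'],cv2.COLOR_RGB2GRAY).astype(np.float32)
    return a
for n,pts in [('side',[(348,227),(273,243)]),('top',[(322,229),(315,302)])]:
  for ref in '2','3':
    A=g(load(n,ref)[1]);Bm=g(load(n,'4')[1])
    for (u,v) in pts:
        w=8
        f=8
        t=cv2.resize(A[v-w:v+w,u-w:u+w],None,fx=f,fy=f,interpolation=cv2.INTER_CUBIC)
        s=cv2.resize(Bm[v-w-4:v+w+4,u-w-4:u+w+4],None,fx=f,fy=f,interpolation=cv2.INTER_CUBIC)
        r=cv2.matchTemplate(s,t,cv2.TM_CCOEFF_NORMED);_,mx,_,p=cv2.minMaxLoc(r)
        print(n,ref,(u,v),np.array(p)/f-4,round(mx,3))
o,c=load('side','0')
def proj(c,X): 
    x=np.array(c['intrinsics'])@(np.array(c['R'])@X+np.array(c['t']));return x[:2]/x[2]
for n in('side','top'):
    o,c=load(n,'0')
    for b in [(.667,-.0535),(.490,-.037)]: 
        print(n,'3.5mm ->',proj(c,np.array([*b,.0225]))-proj(c,np.array([*b,.019])))
E
```

```text
side 2 (348, 227) [-4.    0.25] 0.484
side 2 (273, 243) [2.25  2.875] 0.423
side 3 (348, 227) [1.25 1.75] 0.819
side 3 (273, 243) [-0.125 -0.75 ] 0.997
top 2 (322, 229) [-1.  4.] 0.514
top 2 (315, 302) [ 0.    -0.125] 0.471
top 3 (322, 229) [ 0.375 -0.125] 0.809
top 3 (315, 302) [0. 0.] 0.855
side 3.5mm -> [ 0.04242081 -1.10432539]
side 3.5mm -> [-0.13912733 -1.09392444]
top 3.5mm -> [-0.01512154 -0.28949405]
top 3.5mm -> [-0.03928333 -0.06873474]
```

View pics/g4.png

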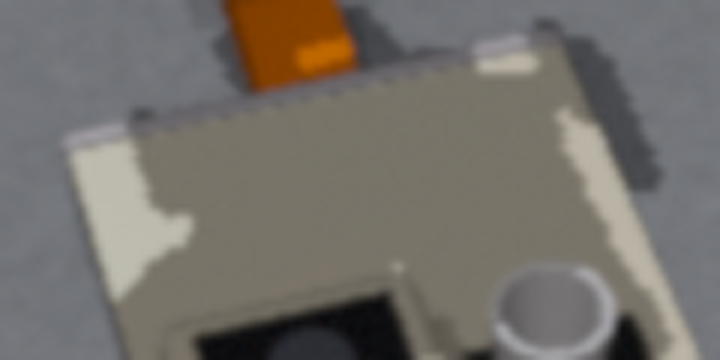

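View pics/g2.png

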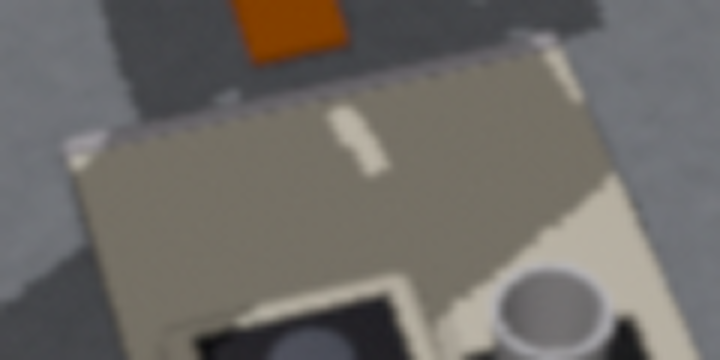

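The bar's left end moved up 0.75 px (match score 0.997), about 2.4 mm since the previous picture. With about 0.6 mm lift already there, that makes about 3 mm. I'll push 2 mm more to sit in the middle of the band.

Request:
step_arm --pt "1 0 0 0 0 0" --pt "1 0 0 0 0 0" --pt "0 0 0 0 0 0" --pt "0 0 0 0 0 0" --pt "0 0 0 0 0 0" --pt "0 0 0 0 0 0"

```text
time_s: 11.48
ee_pos: [0.5851, 0.014, 0.0225]
eef_rot: [-1.569, 0.002, -1.663]
force: [1.4, 11.4, 5.7]
grip_width: 0.0356
```

```bash
python3 st.py; python3 - <<'E'
from h import *
for n in ['top','side','wrist']: o,c=snap(n,'5')
g=lambda c:cv2.cvtColor(c['pixels'],cv2.COLOR_RGB2GRAY).astype(np.float32)
f=8
for ref in '0','3','4':
  A=g(load('side',ref)[1]);Bm=g(load('side','5')[1])
  for (u,v,w) in [(273,243,8),(272,246,6),(270,250,10)]:
    t=cv2.resize(A[v-w:v+w,u-w:u+w],None,fx=f,fy=f,interpolation=cv2.INTER_CUBIC)
    s=cv2.resize(Bm[v-w-4:v+w+4,u-w-4:u+w+4],None,fx=f,fy=f,interpolation=cv2.INTER_CUBIC)
    r=cv2.matchTemplate(s,t,cv2.TM_CCOEFF_NORMED);_,mx,_,p=cv2.minMaxLoc(r)
    d=np.array(p)/f-4; print(ref,(u,v),d,round(mx,3),'lift mm',-d[1]/1.094*3.5)
o,c=load('side','5')
a=cv2.resize(c['pixels'][150:350,240:440],None,fx=3,fy=3,interpolation=cv2.INTER_CUBIC); cv2.imwrite('pics/k.png',a[:,:,::-1])
E
python3 st.py
```

```text
11.475 0.035643486351526525 [0.5851 0.014  0.0225] [ 1.44 11.37  5.66] [-8.992e+01  9.000e-02 -9.530e+01] dist 0.0597 lat 0.0008
0 (273, 243) [-0.125 -0.875] 0.998 lift mm 2.799360146252285
0 (272, 246) [-0.125 -0.875] 0.999 lift mm 2.799360146252285
0 (270, 250) [-0.125 -0.875] 0.999 lift mm 2.799360146252285
3 (273, 243) [-0.125 -0.875] 0.998 lift mm 2.799360146252285
3 (272, 246) [-0.125 -0.875] 0.998 lift mm 2.799360146252285
3 (270, 250) [-0.125 -0.875] 0.999 lift mm 2.799360146252285
4 (273, 243) [ 0.    -0.125] 0.999 lift mm 0.39990859232175496
4 (272, 246) [ 0.    -0.125] 0.999 lift mm 0.39990859232175496
4 (270, 250) [ 0.    -0.125] 0.999 lift mm 0.39990859232175496
11.625 0.03566515056062451 [0.5851 0.014  0.0225] [ 1.86 10.43  5.24] [-8.992e+01  9.000e-02 -9.530e+01] dist 0.0597 lat 0.0008
```

View pics/k.png

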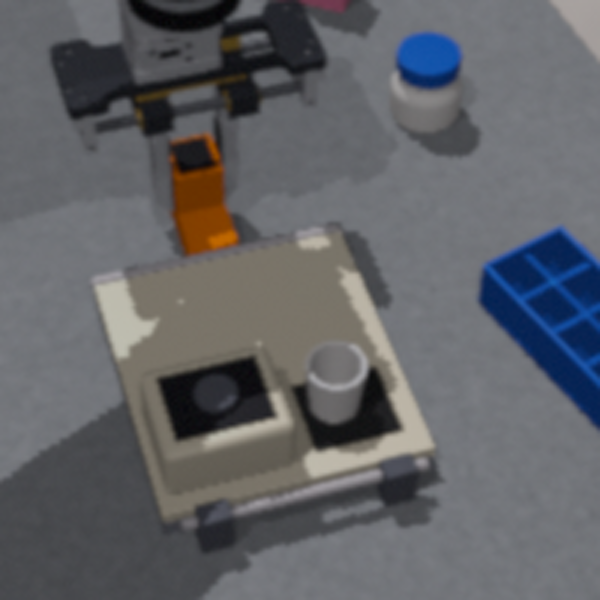

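View pics/wrist_5.png

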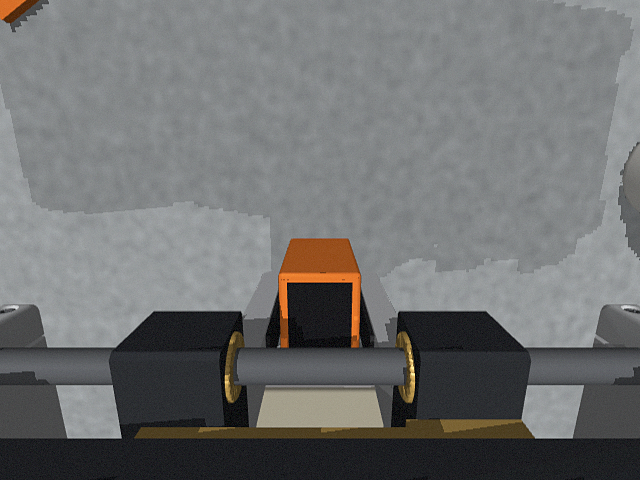

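The image puts the total lift at about 2.8 mm and the ramp geometry at about 3.6 mm. The grip hasn't slipped, and the cup and bystanders are in place. One last 2 mm push, then I'll settle.

Request:
step_arm --pt "1 0 0 0 0 0" --pt "1 0 0 0 0 0" --pt "0 0 0 0 0 0" --pt "0 0 0 0 0 0" --pt "0 0 0 0 0 0" --pt "0 0 0 0 0 0" --pt "0 0 0 0 0 0" --pt "0 0 0 0 0 0"

```text
time_s: 12.62
ee_pos: [0.5849, 0.012, 0.0225]
eef_rot: [-1.569, 0.002, -1.663]
force: [1.9, 11.8, 5.2]
grip_width: 0.0357
```

```bash
python3 st.py; python3 - <<'E'
from h import *
for n in ['top','side']: o,c=snap(n,'6')
g=lambda c:cv2.cvtColor(c['pixels'],cv2.COLOR_RGB2GRAY).astype(np.float32)
f=16
A=g(load('side','0')[1]);Bm=g(load('side','6')[1])
for (u,v,w) in [(273,243,8),(270,250,10),(351,280,9)]:
    t=cv2.resize(A[v-w:v+w,u-w:u+w],None,fx=f,fy=f,interpolation=cv2.INTER_CUBIC)
    s=cv2.resize(Bm[v-w-4:v+w+4,u-w-4:u+w+4],None,fx=f,fy=f,interpolation=cv2.INTER_CUBIC)
    r=cv2.matchTemplate(s,t,cv2.TM_CCOEFF_NORMED);_,mx,_,p=cv2.minMaxLoc(r)
    d=np.array(p)/f-4; print((u,v),d,round(mx,3),'mm',-d[1]/1.094*3.5)
E
```

```text
12.625 0.03571330113347107 [0.5849 0.012  0.0225] [ 1.9  11.75  5.25] [-8.991e+01  9.000e-02 -9.530e+01] dist 0.0577 lat 0.0008
(273, 243) [-0.1875 -1.    ] 0.998 mm 3.1992687385740397
(270, 250) [-0.125 -1.   ] 0.999 mm 3.1992687385740397
(351, 280) [0.125  0.0625] 0.955 mm -0.19995429616087748
```

Lift is 3.2 mm by image and about 4.1 mm by geometry, both well inside the band. The cup is unmoved and the wedge is flat and square, so I'm handing in.

```bash
python3 -c "
from h import *
job.hand_in()"; python3 st.py
```

```text
the job is handed in; nothing more can be done
the job is handed in; nothing more can be done
```

I gripped the smaller orange wedge by its handle, carried it to the front of the stage and slid it flat along the bench under the middle of the bar. I handed in at about 12.7 s with the gripper still holding it there; no verdict came back.

Last checks before handing in:
- **Lift:** the two estimates disagree by about 1 mm. Matching the bar's end in the side view gives about 3.2 mm, while the ramp geometry gives about 4.1 mm. Both are inside the 1.5–6.5 mm band.
- **Wedge position:** by tool pose it is about 1 mm off the bar's middle and under 1° off square. Tool height is unchanged from setting it down (22.5 mm), so it is flat. The handle's middle is about 58 mm ahead of the bar.
- **Grip and push:** the opening is 35.7 mm with a 50 N squeeze set, and the handle had not slipped in the last wrist picture. The push was steady at about 12 N, with about 5 N pressing the wedge onto the bench.
- **Cup, bystanders and stage:** the cup showed no movement beyond pixel noise. In the last view I looked at, just before the final 2 mm push, the jar and tray looked unmoved and the robot was clear of the stage. I didn't re-check the bottle, but nothing went near it.

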